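# Open the saw's cutting-fluid reservoir for topping up

### The job

Make the saw's cutting-fluid reservoir ready for topping up: pull up the spring plunger knob, slide the metal cover fully open and let the plunger drop into its second hole so that the cover is locked open. Then turn the filler cap in the uncovered well a quarter turn anticlockwise, to its stop, and let go of it. Do not push about or tip over the things lying around.

Things in the scene. Friction and masses are not known exactly. Their poses are not given: they have to be found in the camera images.
- reservoir: Grey tank fixed to the table, 170 x 340 x 110 mm (its x, y, z), origin under its centre, z up. At its -y end an open well 130 x 130 mm, centre y = -85 mm, floor 45 mm above the table; the rest is solid deck 110 mm high. Steel rails (top 126 mm) along both long edges; between them an aluminium cover plate (146 x 185 mm, top at 117 mm) slides along y, at the start hiding the well.
- cover (a joint): Travel of the cover plate along the reservoir's +y, m: 0 = closed (start), stop at 0.131 = fully open, well free. Friction 2 to 3 N, but it cannot move while the plunger pin stands in a hole of the deck. Holes at 0 and 0.130 (1.5 mm play): at the open stop the pin is over the second hole.
- plunger (a joint): Lift of the plunger knob relative to the cover, m: 0 = pin down in a hole, 0.010 = pin resting on the deck between the holes, stop at 0.016. A spring pulls it down with 5 to 11 N. Lift it more than 10 mm (14 is good) to free the cover; released over a hole it drops to 0 by itself.
- knob_grip (a point): Centre of the plunger's black upright cylindrical knob (33 mm diameter, 34 mm tall) on the cover, above a steel bushing (28 mm diameter, 16 mm tall); moves with cover and plunger. Closed: x = 0, y = 10, z = 151 mm in the reservoir's frame. Axes as the reservoir's: y is the opening direction. Can be gripped from above, lifted, and used to drag the cover.
- cap_grip (a point): Centre of the grip bar of the black filler cap: bar 64 mm long (point's x), 18 thick (y), 35 tall (z, 60 to 95 mm above the table), on a round cap 56 mm in diameter with its top at 60 mm. In the middle of the well (reservoir's x = 0, y = -85 mm; 77.5 mm above the table), hidden by the cover at the start. With the cap at 0 the bar lies along the reservoir's x.
- cap (a joint): Turn of the filler cap about the vertical, in rad, growing anticlockwise seen from above: starts at 0 to 0.15, stop at 1.57 = open. It is captive: it turns stiffly (0.1 N m), does not lift off, and stays where it is left.
- oil_bottle_mid (a point): Bystander: upright white bottle, 56 mm diameter, 125 mm tall, beyond the reservoir; point half-way up.
- tin_mug_mid (a point): Bystander: upright steel mug, 72 mm diameter, 75 mm tall, beyond the reservoir; point half-way up.
- tube_offcut_mid (a point): Bystander: square aluminium tube offcut, 160 x 40 x 40 mm (its x, y, z), lying on the robot's side of the reservoir; its centre.
- tape_measure_mid (a point): Bystander: tape measure, 70 x 42 x 66 mm, on the robot's side of the reservoir; its centre.
- bar_clamp_mid (a point): Bystander: bar clamp with an orange handle, 320 x 110 x 24 mm, lying to the left (+y); the point is on its bar.
- wood_offcut_mid (a point): Bystander: piece of board, 180 x 90 x 22 mm, lying to the right (-y); its centre.
- hammer_mid (a point): Bystander: hammer, 260 mm long, head 90 mm, lying to the right (-y); the point is on its handle.

How it is judged (in metres and radians):
On the way, in this order (a step that is already met when the one before it is completed fails the run):
1. the cover is fully open and the plunger has dropped into its second hole (value of joint cover above 0.124 m and value of joint plunger below 0.004 m), for 0.2 s.
2. the filler cap is turned a quarter turn anticlockwise (value of joint cap above 1.25 rad), for 0.2 s.
At the end, for the whole second after the job is handed in: The cover stands open by more than 124 mm of its 131 mm with the plunger down to within 4 mm (locked in the second hole), and the filler cap stands at more than 1.25 rad of its 1.57 rad, at rest (all of step 1 and value of joint cap above 1.25 rad and velocity of joint cap between -0.1 and 0.1 rad/s); the robot touches nothing.
It fails at once if one of the things lying around was pushed more than 40 mm or, if upright, tipped (distance of any of oil_bottle_mid, tin_mug_mid, tube_offcut_mid, tape_measure_mid, bar_clamp_mid, wood_offcut_mid, hammer_mid from where it was at the start of the episode above 0.04 m or angle between any of oil_bottle_mid, tin_mug_mid's own z axis and vertical above 0.5 rad).
It also fails if it takes over 51 s, if anything falls off the work surface, if the arm or the gripper's body presses on something with over 40 N, if the wrist force passes 120 N, or if a joint passes its speed limit or range.

### The arm

A 6-joint arm with a two-finger parallel gripper is mounted at the origin on the work surface. World frame = base frame: x ahead of the robot, y to its left, z up, the work surface at z = 0. Lengths are in mm, angles in rad, forces in N, time in s.
With the tool pointing down it reaches from about 350 to 775 mm from the base axis. Payload 7.3 kg.
Tool frame: the origin (TCP) lies at the very end of the fingers, on their centre line; the grasp point (between the pads) lies 19 mm behind it; z points along the fingers, y is the line along which they close (so a half turn about z gives the same grasp; the last joint's range is limited). The gripper opens to 92 mm and grips with 3 to 60 N. Pads are 19 mm wide; open, the fingers measure 130 mm over their backs; the gripper's body (75 mm by 190 mm) begins 47 mm behind the grasp point.
Start: joints at [1.141, 0.342, 1.524, -0, 1.275, -0.146], TCP at [146.988, 504.023, 226.741] pointing down, gripper open.
Joint ranges: [-2.53, 2.53], [-0.77, 2.02], [0.04, 2.7], [-1, 4.14], [0.28, 2.66], [-3.11, 3.11]. Speed limits (rad/s): [2.57, 2.57, 3.14, 3.14, 3.14, 3.14].

### API

Orientations are given as [roll, pitch, yaw] about the fixed x, y, z axes, in that order (R = Rz(yaw) Ry(pitch) Rx(roll)).
In Python, from plant import bot gives the robot as it stands.
- The arm moves only by the tool send_rows, never from a script. Its argument "rows" is a list of rows, each an object of numbers: "x", "y", "z": the shift along the tool's x, y, z in units of 0.2 m (1.0 is 0.2 m); "ax", "ay", "az": the turn, a rotation vector about the tool's x, y, z in units of 60 degrees (1.0 is 60 degrees); "jaw": the opening, from -1 (shut) to 1 (fully open), so that 0 is half open. In form: [{"x": .., "y": .., "z": .., "ax": .., "ay": .., "az": .., "jaw": ..}, ...]. A call has exactly 10 rows; each row is the pose to reach, as a shift and turn from the pose commanded when the call began, along the tool's axes at that moment; what a row does not reach only later rows make up. A row lasts 1/8 s, in which the tool goes at most 62.5 mm and 10.7 degrees, less where a joint would pass 70% of its speed; a pose out of reach is approached as far as the arm can. A call with a number of a shift or a turn outside -1 to 1 is refused whole. A call with a gripper value outside its range is refused whole. The fingers move at their own pace and stop on an object; the grip force is fixed at half the most. Time passes only in rows, so rows that repeat a pose let the fingers close, or fill a call up. It gives the time, the measured TCP pose, the force, the opening and the grip force at its end, in the units of the state.
- bot.get_obs(): the state, without advancing time (a new reading comes with each control period).
- bot.capture(name): name is "scene" or "top" or "wrist"; returns (picture, depth): 480x640x3 uint8, red, green, blue; 480x640 float32, mm along the optical axis (not along the pixel's ray), 0 where there is no reading.
- bot.camera_model(name): a dict with "vertical_fov" (degrees; the focal length in pixels is half the picture's height over the tangent of half this angle, whatever the lens; pixels are square), "cx", "cy" (the principal point, pixels), "k1" (the pictures are not rectified: a ray, as slopes to the right and down, at radius r is drawn at 1 + k1 r^2 times it, then the intrinsics apply), "R" (3x3) and "t" (3): a world point X has camera coordinates R X + t; the wrist camera has in their place "T_tool_cam" (4x4, takes a point from camera to tool coordinates, whose origin is the TCP and whose axes are the flange's). Camera axes: x right, y down, z forward; pixel columns grow to the right and rows downward; lengths in mm; the calibration is good to about 2 mm. A picture is of the moment at which its call begins: read the wrist's pose just before it. camera_model takes no time and is no camera call.
- bot.close_job(): hands the job in; it is judged then, once.
The state is a dict: "time": time; "joint_positions": joint angles; "dq": joint speeds; "tau": joint torques, N m; "tool_pos": TCP position; "tcp_rot": TCP orientation; "contact_force": force on the tool from outside, world axes, zero at the start; "moment": the same for the moment, N m; "grip_width": finger opening in mm; "finger_force": force on a finger pad.
Only numpy, scipy, OpenCV 4.12 (cv2) and the standard library are available. Lean on these libraries where they do the work, as an engineer would, in place of code of your own. Each camera call takes 0.05 s, during which the arm holds its last target. There are 200 camera calls.

## Working session

There is one attempt and no reset: what is moved stays moved. The work goes in short steps, Python scripts to look and compute and a tool call to move; the robot and the scene stay as the last step left them, time stands still between calls to the robot, and variables do not carry over. Pictures are saved under pics/ and viewed, at most 10 in all, crops included, and the job is handed in when it is done.

Besides the shell and the picture viewer there is one more tool, called after "Call:" as name([rows], argument=value, ...), one row to a line, values as JSON. send_rows: Moves the arm, as the interface text tells. Its arguments: {"type":"object","properties":{"rows":{"type":"array","items":{"type":"object","properties":{"x":{"type":"number","minimum":-1,"maximum":1},"y":{"type":"number","minimum":-1,"maximum":1},"z":{"type":"number","minimum":-1,"maximum":1},"ax":{"type":"number","minimum":-1,"maximum":1},"ay":{"type":"number","minimum":-1,"maximum":1},"az":{"type":"number","minimum":-1,"maximum":1},"jaw":{"type":"number"}}}}},"required":["rows"]}

```bash
mkdir -p pics; ls; cat > h.py <<'E'
import numpy as np, cv2
from plant import bot
from scipy.spatial.transform import Rotation as Ro
def ray(name,u,v,obs=None):
    m=bot.camera_model(name); f=240/np.tan(np.radians(m["vertical_fov"])/2)
    K=np.array([[f,0,m["cx"]],[0,f,m["cy"]],[0,0,1.]])
    p=cv2.undistortPoints(np.array([[[u,v]]],float),K,np.array([m["k1"],0,0,0.]))[0,0]
    d=np.array([p[0],p[1],1.])
    if "R" in m:
        R=np.array(m["R"]); return -R.T@np.array(m["t"]),R.T@d
    T=np.array(m["T_tool_cam"]); W=Ro.from_euler("xyz",obs["tcp_rot"]).as_matrix()
    return W@T[:3,3]+np.array(obs["tool_pos"]),W@T[:3,:3]@d
def onz(name,u,v,z,obs=None):
    o,d=ray(name,u,v,obs); return o+d*(z-o[2])/d[2]
def atd(name,u,v,dep,obs=None):
    o,d=ray(name,u,v,obs); return o+d*dep
E
python3 - <<'E'
from h import *
o=bot.get_obs();print(o)
for n in("top","scene"):
    p,d=bot.capture(n);cv2.imwrite(f"pics/{n}0.png",p[...,::-1]);np.save(f"pics/{n}0.npy",d)
    print(bot.camera_model(n))
E
```

```text
pics
{'time': 0.0, 'joint_positions': array([ 1.14100097e+00,  3.42693699e-01,  1.52501728e+00, -6.67854039e-06,
        1.27539028e+00, -1.45997092e-01]), 'dq': array([ 0.00066613, -0.00125278, -0.000239  ,  0.00041717, -0.00030593,
       -0.00076073]), 'tau': array([ 1.04576040e-03, -4.31242096e+01, -2.44219619e+01,  7.18409009e-02,
        5.60849416e-02, -1.40996613e-04]), 'tool_pos': array([146.81047488, 503.63294357, 226.05993332]), 'tcp_rot': array([-3.14009917e+00, -2.13151459e-04,  2.85779618e+00]), 'contact_force': array([ 0.66287292, -0.0158143 ,  0.35191241]), 'moment': array([-0.05834054,  0.01315343, -0.0001636 ]), 'finger_force': 0.0, 'grip_width': 91.84392214853153}
{'vertical_fov': 43.36145705654738, 'cx': 323.49751732091636, 'cy': 237.2336210078241, 'k1': -0.0667388944378133, 'R': array([[-0.01866839, -0.99958893,  0.02175939],
       [-0.9906496 ,  0.01555092, -0.13554164],
       [ 0.13514755, -0.02408628, -0.99053268]]), 't': array([  -4.00308503,  548.80511011, 1482.7416542 ])}
{'vertical_fov': 48.927458172105396, 'cx': 320.41830007776986, 'cy': 241.16027454316557, 'k1': 0.032150658284436855, 'R': array([[ 0.26245846,  0.9649303 , -0.00500737],
       [ 0.79392258, -0.21888849, -0.56725195],
       [-0.54845464,  0.14490461, -0.82352909]]), 't': array([-146.36165459, -350.05418952, 1801.30167153])}
```

View pics/top0.png

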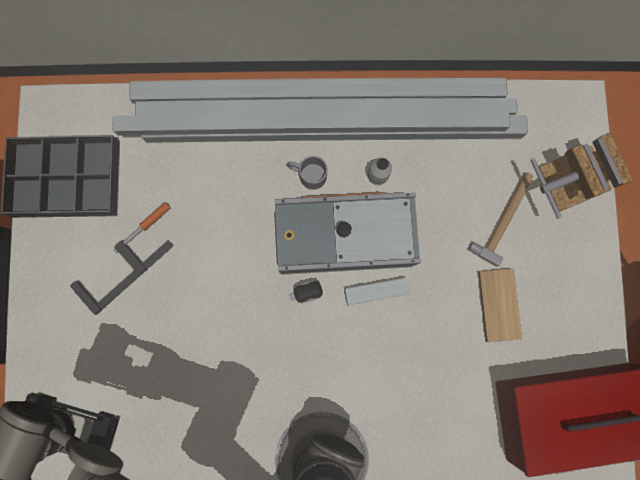

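The top view shows the reservoir (cols 275–418, rows 193–272), the black knob at (343,229), the second hole at (289,235), the mug and bottle above (beyond), and the tape and tube below.

```bash
python3 - <<'E'
from h import *
d=np.load("pics/top0.npy");im=cv2.imread("pics/top0.png")
P=np.array([[atd("top",u,v,d[v,u]) for u in range(260,440)] for v in range(140,320)])
z=P[...,2];m=((z>95)&(z<140)&(P[...,0]<640)).astype(np.uint8)
n,l,s,c=cv2.connectedComponentsWithStats(m);i=1+s[1:,4].argmax()
r=cv2.minAreaRect(P[l==i][:,:2].astype(np.float32));print(r,P[l==i].mean(0))
g=cv2.cvtColor(im,cv2.COLOR_BGR2GRAY)[210:250,325:365]
mm=(g<45).astype(np.uint8);n,l,s,c=cv2.connectedComponentsWithStats(mm);print(s,c)
k=1+s[1:,4].argmax();u,v=c[k]+[325,210]
print("knob",onz("top",u,v,160),d[229,343],atd("top",343,229,d[229,343]))
print("hole",onz("top",289,235,110))
E
```

```text
Traceback (most recent call last):
  File "h.py", line 16, in atd
    o,d=ray(name,u,v,obs); return o+d*dep
        ~~~^^^^^^^^^^^^^^
  File "h.py", line 5, in ray
    m=bot.camera_model(name); f=240/np.tan(np.radians(m["vertical_fov"])/2)
ValueError: time passes only in moves, steps and waits
```

```bash
sed -i 's/m=bot.camera_model(name); f/m=cm(name); f/; s/^def ray/import functools\ncm=functools.cache(bot.camera_model)\ndef ray/' h.py; python3 - <<'E'
from h import *
d=np.load("pics/top0.npy");im=cv2.imread("pics/top0.png")
P=np.array([[atd("top",u,v,d[v,u]) for u in range(260,440)] for v in range(140,320)])
z=P[...,2];m=((z>95)&(z<140)&(P[...,0]<640)).astype(np.uint8)
n,l,s,c=cv2.connectedComponentsWithStats(m);i=1+s[1:,4].argmax()
r=cv2.minAreaRect(P[l==i][:,:2].astype(np.float32));print(r,P[l==i].mean(0))
g=cv2.cvtColor(im,cv2.COLOR_BGR2GRAY)[210:250,325:365]
mm=(g<45).astype(np.uint8);n,l,s,c=cv2.connectedComponentsWithStats(mm);print(s,c)
k=1+s[1:,4].argmax();u,v=c[k]+[325,210]
print("knob",onz("top",u,v,160),d[229,343],atd("top",343,229,d[229,343]))
print("hole",onz("top",289,235,110))
E
```

```text
((551.8455810546875, -68.62989807128906), (172.21144104003906, 341.33392333984375), 2.3629937171936035) [550.71634437 -67.18534577 113.80051877]
[[   0    0   40   40 1596]
 [  12   20    1    2    2]
 [  14   23    2    2    2]] [[19.51566416 19.49373434]
 [12.         20.5       ]
 [14.5        23.5       ]]
knob [547.18879151 -42.05138036 160.        ] 1391.7012 [549.26093999 -55.58341221 168.20297953]
hole [545.44843276  70.87475963 110.        ]
```

Call:
send_rows([
  {"x": -0.97,"y": -0.65,"az": 1,"jaw": 1},
  {"x": -0.97,"y": -0.65,"az": 1,"jaw": 1},
  {"x": -0.97,"y": -0.65,"az": 1,"jaw": 1},
  {"x": -0.97,"y": -0.65,"az": 1,"jaw": 1},
  {"x": -0.97,"y": -0.65,"az": 1,"jaw": 1},
  {"x": -0.97,"y": -0.65,"az": 1,"jaw": 1},
  {"x": -0.97,"y": -0.65,"az": 1,"jaw": 1},
  {"x": -0.97,"y": -0.65,"az": 1,"jaw": 1},
  {"x": -0.97,"y": -0.65,"az": 1,"jaw": 1},
  {"x": -0.97,"y": -0.65,"az": 1,"jaw": 1},
])

```text
schema error: expected keys x, y, z, ax, ay, az, jaw
```

Call:
send_rows([
  {"x": -0.97,"y": -0.65,"z": 0,"ax": 0,"ay": 0,"az": 1,"jaw": 1},
  {"x": -0.97,"y": -0.65,"z": 0,"ax": 0,"ay": 0,"az": 1,"jaw": 1},
  {"x": -0.97,"y": -0.65,"z": 0,"ax": 0,"ay": 0,"az": 1,"jaw": 1},
  {"x": -0.97,"y": -0.65,"z": 0,"ax": 0,"ay": 0,"az": 1,"jaw": 1},
  {"x": -0.97,"y": -0.65,"z": 0,"ax": 0,"ay": 0,"az": 1,"jaw": 1},
  {"x": -0.97,"y": -0.65,"z": 0,"ax": 0,"ay": 0,"az": 1,"jaw": 1},
  {"x": -0.97,"y": -0.65,"z": 0,"ax": 0,"ay": 0,"az": 1,"jaw": 1},
  {"x": -0.97,"y": -0.65,"z": 0,"ax": 0,"ay": 0,"az": 1,"jaw": 1},
  {"x": -0.97,"y": -0.65,"z": 0,"ax": 0,"ay": 0,"az": 1,"jaw": 1},
  {"x": -0.97,"y": -0.65,"z": 0,"ax": 0,"ay": 0,"az": 1,"jaw": 1},
])

```text
time: 1.35
tool_pos: [296.7, 325.0, 226.7]
tcp_rot: [-3.142, -0.0, 1.812]
contact_force: [0.2, -0.2, 0.6]
grip_width: 92.0
finger_force: 0.0
```

Call:
send_rows([
  {"x": -0.98,"y": 0.43,"z": 0,"ax": 0,"ay": 0,"az": 1,"jaw": 1},
  {"x": -0.98,"y": 0.43,"z": 0,"ax": 0,"ay": 0,"az": 1,"jaw": 1},
  {"x": -0.98,"y": 0.43,"z": 0,"ax": 0,"ay": 0,"az": 1,"jaw": 1},
  {"x": -0.98,"y": 0.43,"z": 0,"ax": 0,"ay": 0,"az": 1,"jaw": 1},
  {"x": -0.98,"y": 0.43,"z": 0,"ax": 0,"ay": 0,"az": 1,"jaw": 1},
  {"x": -0.98,"y": 0.43,"z": 0,"ax": 0,"ay": 0,"az": 1,"jaw": 1},
  {"x": -0.98,"y": 0.43,"z": 0,"ax": 0,"ay": 0,"az": 1,"jaw": 1},
  {"x": -0.98,"y": 0.43,"z": 0,"ax": 0,"ay": 0,"az": 1,"jaw": 1},
  {"x": -0.98,"y": 0.43,"z": 0,"ax": 0,"ay": 0,"az": 1,"jaw": 1},
  {"x": -0.98,"y": 0.43,"z": 0,"ax": 0,"ay": 0,"az": 1,"jaw": 1},
])

```text
time: 2.6
tool_pos: [426.9, 155.0, 226.7]
tcp_rot: [-3.142, -0.0, 0.764]
contact_force: [0.9, 0.1, 0.6]
grip_width: 91.7
finger_force: 0.0
```

Call:
send_rows([
  {"x": -0.19,"y": 0.99,"z": 0,"ax": 0,"ay": 0,"az": 0.69,"jaw": 1},
  {"x": -0.19,"y": 0.99,"z": 0,"ax": 0,"ay": 0,"az": 0.69,"jaw": 1},
  {"x": -0.19,"y": 0.99,"z": 0,"ax": 0,"ay": 0,"az": 0.69,"jaw": 1},
  {"x": -0.19,"y": 0.99,"z": 0,"ax": 0,"ay": 0,"az": 0.69,"jaw": 1},
  {"x": -0.19,"y": 0.99,"z": 0,"ax": 0,"ay": 0,"az": 0.69,"jaw": 1},
  {"x": -0.19,"y": 0.99,"z": 0,"ax": 0,"ay": 0,"az": 0.69,"jaw": 1},
  {"x": -0.19,"y": 0.99,"z": 0,"ax": 0,"ay": 0,"az": 0.69,"jaw": 1},
  {"x": -0.19,"y": 0.99,"z": 0,"ax": 0,"ay": 0,"az": 0.69,"jaw": 1},
  {"x": -0.19,"y": 0.99,"z": 0,"ax": 0,"ay": 0,"az": 0.69,"jaw": 1},
  {"x": -0.19,"y": 0.99,"z": 0,"ax": 0,"ay": 0,"az": 0.69,"jaw": 1},
])

```text
time: 3.85
tool_pos: [536.3, -14.2, 226.8]
tcp_rot: [-3.141, -0.0, 0.041]
contact_force: [-0.5, -0.2, 0.2]
grip_width: 91.6
finger_force: 0.0
```

```bash
python3 - <<'E'
from h import *
o=bot.get_obs();print(o["tool_pos"],o["tcp_rot"],o["joint_positions"])
p,d=bot.capture("wrist");cv2.imwrite("pics/w1.png",p[...,::-1]);np.save("pics/w1.npy",d);np.save("pics/w1o.npy",np.r_[o["tool_pos"],o["tcp_rot"]])
print(cm("wrist"))
E
```

```text
[536.32497693 -14.19166384 226.77828456] [-3.14149315e+00 -1.67230724e-04  4.13574770e-02] [-1.69420822e-01  3.62993584e-01  1.49252975e+00  1.37843041e-04
  1.28592661e+00  1.35997929e+00]
{'vertical_fov': 66.18159330196224, 'cx': 314.18228228752474, 'cy': 238.5018221201268, 'k1': 0.0012925762666595446, 'T_tool_cam': array([[ 5.04297377e-05, -9.52172469e-01, -3.05561102e-01,
         8.31748960e+01],
       [ 9.99999816e-01,  2.32860397e-04, -5.60586835e-04,
         2.58699584e-01],
       [ 6.04928430e-04, -3.05561017e-01,  9.52172305e-01,
        -1.57268459e+02],
       [ 0.00000000e+00,  0.00000000e+00,  0.00000000e+00,
         1.00000000e+00]])}
```

View pics/w1.png

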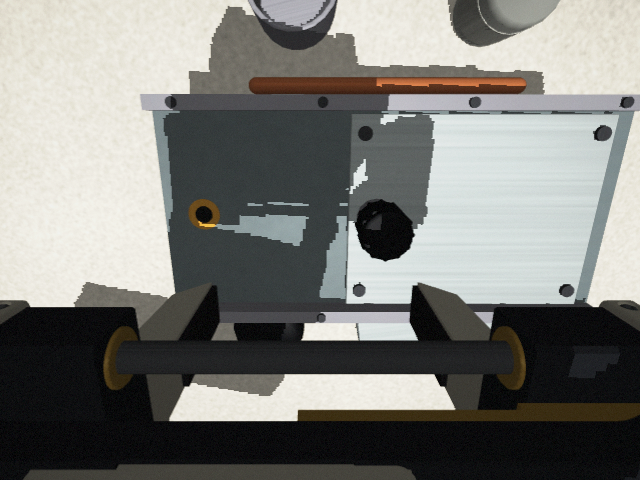

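The wrist view shows the knob at (385,230), the hole at (204,214) and the cover edge square to the picture, so the yaw is right.

```bash
python3 - <<'E'
from h import *
a=np.load("pics/w1o.npy");o=dict(tool_pos=a[:3],tcp_rot=a[3:]);d=np.load("pics/w1.npy")
pts=np.array([atd("wrist",u,v,d[v,u],o) for v in range(185,275) for u in range(345,430)])
t=pts[pts[:,2]>162];print("knobtop",len(t),t.mean(0),t.min(0),t.max(0))
g=cv2.imread("pics/w1.png").max(2);ys,xs=np.nonzero(g[195:232,185:225]<25);print("hole",onz("wrist",xs.mean()+185,ys.mean()+195,110,o))
for n,(u0,v0) in dict(a=(365,133),b=(603,133),c=(359,290),d=(567,290)).items(): print(n,onz("wrist",u0,v0,119,o))
E
```

```text
knobtop 2190 [554.90128713 -57.94443913 168.7291014 ] [535.83556762 -76.34968768 162.00917641] [619.41381454 -11.02794143 384.06062422]
hole [547.71041043  71.06703129 110.        ]
a [612.54390114 -46.32546664 119.        ]
b [ 619.30274223 -210.67210705  119.        ]
c [493.19046549 -51.56075862 119.        ]
d [ 500.07639016 -215.77471367  119.        ]
```

Call:
send_rows([
  {"x": 0.075,"y": 0.225,"z": 0,"ax": 0,"ay": 0,"az": 0,"jaw": 1},
  {"x": 0.075,"y": 0.225,"z": 0.1,"ax": 0,"ay": 0,"az": 0,"jaw": 1},
  {"x": 0.075,"y": 0.225,"z": 0.25,"ax": 0,"ay": 0,"az": 0,"jaw": 1},
  {"x": 0.075,"y": 0.225,"z": 0.38,"ax": 0,"ay": 0,"az": 0,"jaw": 1},
  {"x": 0.075,"y": 0.225,"z": 0.46,"ax": 0,"ay": 0,"az": 0,"jaw": 1},
  {"x": 0.075,"y": 0.225,"z": 0.46,"ax": 0,"ay": 0,"az": 0,"jaw": 1},
  {"x": 0.075,"y": 0.225,"z": 0.46,"ax": 0,"ay": 0,"az": 0,"jaw": -1},
  {"x": 0.075,"y": 0.225,"z": 0.46,"ax": 0,"ay": 0,"az": 0,"jaw": -1},
  {"x": 0.075,"y": 0.225,"z": 0.46,"ax": 0,"ay": 0,"az": 0,"jaw": -1},
  {"x": 0.075,"y": 0.225,"z": 0.46,"ax": 0,"ay": 0,"az": 0,"jaw": -1},
])

```text
time: 5.15
tool_pos: [553.3, -58.7, 135.1]
tcp_rot: [3.142, -0.001, 0.041]
contact_force: [0.6, 0.1, 0.5]
grip_width: 56.4
finger_force: 0.0
```

Call:
send_rows([
  {"x": 0,"y": 0,"z": 0,"ax": 0,"ay": 0,"az": 0,"jaw": -1},
  {"x": 0,"y": 0,"z": 0,"ax": 0,"ay": 0,"az": 0,"jaw": -1},
  {"x": 0,"y": 0,"z": 0,"ax": 0,"ay": 0,"az": 0,"jaw": -1},
  {"x": 0,"y": 0,"z": 0,"ax": 0,"ay": 0,"az": 0,"jaw": -1},
  {"x": 0,"y": 0,"z": 0,"ax": 0,"ay": 0,"az": 0,"jaw": -1},
  {"x": 0,"y": 0,"z": 0,"ax": 0,"ay": 0,"az": 0,"jaw": -1},
  {"x": 0,"y": 0,"z": -0.025,"ax": 0,"ay": 0,"az": 0,"jaw": -1},
  {"x": 0,"y": 0,"z": -0.05,"ax": 0,"ay": 0,"az": 0,"jaw": -1},
  {"x": 0,"y": 0,"z": -0.07,"ax": 0,"ay": 0,"az": 0,"jaw": -1},
  {"x": 0,"y": 0,"z": -0.07,"ax": 0,"ay": 0,"az": 0,"jaw": -1},
])

```text
time: 6.4
tool_pos: [553.1, -58.8, 148.6]
tcp_rot: [-3.142, 0.0, 0.041]
contact_force: [2.6, -2.7, -10.4]
grip_width: 32.2
finger_force: 30.0
```

Call:
send_rows([
  {"x": 0,"y": -0.04,"z": 0,"ax": 0,"ay": 0,"az": 0,"jaw": -1},
  {"x": 0,"y": -0.11,"z": 0,"ax": 0,"ay": 0,"az": 0,"jaw": -1},
  {"x": 0,"y": -0.19,"z": 0,"ax": 0,"ay": 0,"az": 0,"jaw": -1},
  {"x": 0,"y": -0.28,"z": 0,"ax": 0,"ay": 0,"az": 0,"jaw": -1},
  {"x": 0,"y": -0.37,"z": 0,"ax": 0,"ay": 0,"az": 0,"jaw": -1},
  {"x": 0,"y": -0.46,"z": 0,"ax": 0,"ay": 0,"az": 0,"jaw": -1},
  {"x": 0,"y": -0.54,"z": 0,"ax": 0,"ay": 0,"az": 0,"jaw": -1},
  {"x": 0,"y": -0.6,"z": 0,"ax": 0,"ay": 0,"az": 0,"jaw": -1},
  {"x": 0,"y": -0.635,"z": 0,"ax": 0,"ay": 0,"az": 0,"jaw": -1},
  {"x": 0,"y": -0.653,"z": 0,"ax": 0,"ay": 0,"az": 0,"jaw": -1},
])

```text
time: 7.65
tool_pos: [547.8, 72.1, 148.7]
tcp_rot: [3.142, 0.0, 0.041]
contact_force: [3.9, -1.3, -10.2]
grip_width: 32.6
finger_force: 30.0
```

Call:
send_rows([
  {"x": 0,"y": 0,"z": 0.02,"ax": 0,"ay": 0,"az": 0,"jaw": -1},
  {"x": 0,"y": 0,"z": 0.04,"ax": 0,"ay": 0,"az": 0,"jaw": -1},
  {"x": 0,"y": 0,"z": 0.06,"ax": 0,"ay": 0,"az": 0,"jaw": -1},
  {"x": 0,"y": 0,"z": 0.065,"ax": 0,"ay": 0,"az": 0,"jaw": -1},
  {"x": 0,"y": 0,"z": 0.065,"ax": 0,"ay": 0,"az": 0,"jaw": 0.5},
  {"x": 0,"y": 0,"z": 0.065,"ax": 0,"ay": 0,"az": 0,"jaw": 0.5},
  {"x": 0,"y": 0,"z": 0.065,"ax": 0,"ay": 0,"az": 0,"jaw": 0.5},
  {"x": 0,"y": 0,"z": 0.065,"ax": 0,"ay": 0,"az": 0,"jaw": 0.5},
  {"x": 0,"y": 0,"z": 0.065,"ax": 0,"ay": 0,"az": 0,"jaw": 0.5},
  {"x": 0,"y": 0,"z": 0.065,"ax": 0,"ay": 0,"az": 0,"jaw": 0.5},
])

```text
time: 8.9
tool_pos: [547.9, 71.7, 135.7]
tcp_rot: [-3.142, -0.0, 0.041]
contact_force: [0.4, -0.2, 0.4]
grip_width: 69.1
finger_force: 0.0
```

Call:
send_rows([
  {"x": 0,"y": 0,"z": 0,"ax": 0,"ay": 0,"az": 0,"jaw": 0.5},
  {"x": 0,"y": 0,"z": -0.2,"ax": 0,"ay": 0,"az": 0,"jaw": 0.5},
  {"x": 0,"y": 0,"z": -0.5,"ax": 0,"ay": 0,"az": 0,"jaw": 0.5},
  {"x": 0,"y": 0.2,"z": -0.5,"ax": 0,"ay": 0,"az": 0,"jaw": 0.2},
  {"x": 0,"y": 0.4,"z": -0.5,"ax": 0,"ay": 0,"az": 0,"jaw": 0.0},
  {"x": 0,"y": 0.7,"z": -0.5,"ax": 0,"ay": 0,"az": 0,"jaw": 0.0},
  {"x": 0,"y": 0.95,"z": -0.5,"ax": 0,"ay": 0,"az": 0,"jaw": 0.0},
  {"x": 0,"y": 0.95,"z": -0.5,"ax": 0,"ay": 0,"az": 0,"jaw": 0.0},
  {"x": 0,"y": 0.95,"z": -0.5,"ax": 0,"ay": 0,"az": 0,"jaw": 0.0},
  {"x": 0,"y": 0.95,"z": -0.5,"ax": 0,"ay": 0,"az": 0,"jaw": 0.0},
])

```text
time: 10.15
tool_pos: [555.6, -116.8, 235.8]
tcp_rot: [-3.141, 0.0, 0.042]
contact_force: [-0.5, -0.3, 0.1]
grip_width: 45.5
finger_force: 0.0
```

```bash
python3 - <<'E'
from h import *
o=bot.get_obs();print(o["tool_pos"],o["tcp_rot"],o["grip_width"])
p,d=bot.capture("wrist");cv2.imwrite("pics/w2.png",p[...,::-1]);np.save("pics/w2.npy",d);np.save("pics/w2o.npy",np.r_[o["tool_pos"],o["tcp_rot"]])
E
```

```text
[ 555.61929559 -116.79356554  235.75233729] [-3.14119765e+00  2.12789836e-05  4.24401039e-02] 45.45814655890918
```

View pics/w2.png

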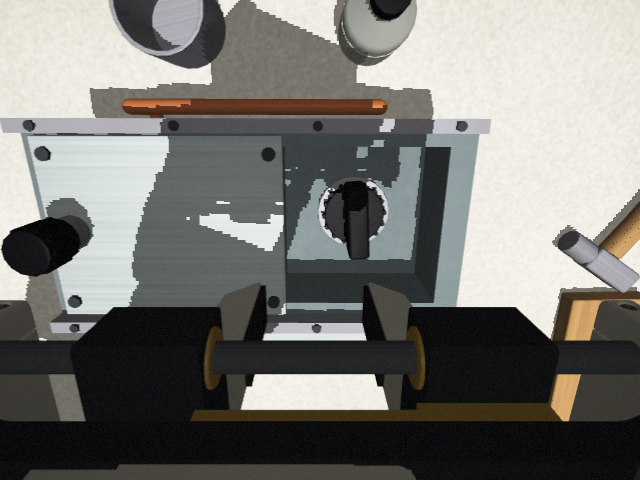

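The wrist view shows the cover open, with the knob at (40,245), and the cap bar running along the picture's vertical at (356,220) in the uncovered well. Next I'll measure the bar and the knob height.

```bash
python3 - <<'E'
from h import *
a=np.load("pics/w2o.npy");o=dict(tool_pos=a[:3],tcp_rot=a[3:]);d=np.load("pics/w2.npy")
def cl(u0,u1,v0,v1):return np.array([atd("wrist",u,v,d[v,u],o) for v in range(v0,v1) for u in range(u0,u1)])
p=cl(325,390,165,272);t=p[(p[:,2]>88)&(p[:,2]<102)]
r=cv2.minAreaRect(t[:,:2].astype(np.float32));print("bar",len(t),r,np.median(t,0))
p=cl(3,85,205,275);t=p[(p[:,2]>150)&(p[:,2]<200)];print("knob top z",np.percentile(t[:,2],[50,80,95]),t[t[:,2]>162].mean(0))
R=np.array([[np.cos(.041),-np.sin(.041)],[np.sin(.041),np.cos(.041)]])
h=np.array([547.71,71.07]);print("expected cap",h+R@[0,-225])
E
```

```text
bar 1560 ((556.772705078125, -154.093994140625), (64.38917541503906, 18.01932716369629), 6.3513102531433105) [ 559.31889633 -153.52438718   94.00587769]
knob top z [166.63813156 167.53259957 168.22220857] [549.13767751  69.28030516 166.68501654]
expected cap [ 556.93241568 -153.74091399]
```

Call:
send_rows([
  {"x": 0,"y": 0.186,"z": 0,"ax": 0,"ay": 0,"az": -0.065,"jaw": 0},
  {"x": 0,"y": 0.186,"z": 0.1,"ax": 0,"ay": 0,"az": -0.065,"jaw": 0},
  {"x": 0,"y": 0.186,"z": 0.3,"ax": 0,"ay": 0,"az": -0.065,"jaw": 0},
  {"x": 0,"y": 0.186,"z": 0.5,"ax": 0,"ay": 0,"az": -0.065,"jaw": 0},
  {"x": 0,"y": 0.186,"z": 0.65,"ax": 0,"ay": 0,"az": -0.065,"jaw": 0},
  {"x": 0,"y": 0.186,"z": 0.76,"ax": 0,"ay": 0,"az": -0.065,"jaw": 0},
  {"x": 0,"y": 0.186,"z": 0.825,"ax": 0,"ay": 0,"az": -0.065,"jaw": 0},
  {"x": 0,"y": 0.186,"z": 0.825,"ax": 0,"ay": 0,"az": -0.065,"jaw": 0},
  {"x": 0,"y": 0.186,"z": 0.825,"ax": 0,"ay": 0,"az": -0.065,"jaw": -1},
  {"x": 0,"y": 0.186,"z": 0.825,"ax": 0,"ay": 0,"az": -0.065,"jaw": -1},
])

```text
time: 11.45
tool_pos: [557.7, -155.4, 71.7]
tcp_rot: [3.141, -0.002, 0.109]
contact_force: [-0.4, -0.2, -0.7]
grip_width: 30.3
finger_force: 0.0
```

Call:
send_rows([
  {"x": 0,"y": 0,"z": 0,"ax": 0,"ay": 0,"az": 0,"jaw": -1},
  {"x": 0,"y": 0,"z": 0,"ax": 0,"ay": 0,"az": 0,"jaw": -1},
  {"x": 0,"y": 0,"z": 0,"ax": 0,"ay": 0,"az": 0,"jaw": -1},
  {"x": 0,"y": 0,"z": 0,"ax": 0,"ay": 0,"az": 0,"jaw": -1},
  {"x": 0,"y": 0,"z": 0,"ax": 0,"ay": 0,"az": 0,"jaw": -1},
  {"x": 0,"y": 0,"z": 0,"ax": 0,"ay": 0,"az": 0,"jaw": -1},
  {"x": 0,"y": 0,"z": 0,"ax": 0,"ay": 0,"az": 0,"jaw": -1},
  {"x": 0,"y": 0,"z": 0,"ax": 0,"ay": 0,"az": 0,"jaw": -1},
  {"x": 0,"y": 0,"z": 0,"ax": 0,"ay": 0,"az": 0,"jaw": -1},
  {"x": 0,"y": 0,"z": 0,"ax": 0,"ay": 0,"az": 0,"jaw": -1},
])

```text
time: 12.7
tool_pos: [557.2, -153.9, 71.3]
tcp_rot: [-3.14, -0.001, 0.109]
contact_force: [-1.2, 6.4, 3.4]
grip_width: 17.9
finger_force: 30.0
```

Call:
send_rows([
  {"x": 0,"y": 0,"z": 0,"ax": 0,"ay": 0,"az": -0.06,"jaw": -1},
  {"x": 0,"y": 0,"z": 0,"ax": 0,"ay": 0,"az": -0.16,"jaw": -1},
  {"x": 0,"y": 0,"z": 0,"ax": 0,"ay": 0,"az": -0.28,"jaw": -1},
  {"x": 0,"y": 0,"z": 0,"ax": 0,"ay": 0,"az": -0.4,"jaw": -1},
  {"x": 0,"y": 0,"z": 0,"ax": 0,"ay": 0,"az": -0.52,"jaw": -1},
  {"x": 0,"y": 0,"z": 0,"ax": 0,"ay": 0,"az": -0.64,"jaw": -1},
  {"x": 0,"y": 0,"z": 0,"ax": 0,"ay": 0,"az": -0.76,"jaw": -1},
  {"x": 0,"y": 0,"z": 0,"ax": 0,"ay": 0,"az": -0.86,"jaw": -1},
  {"x": 0,"y": 0,"z": 0,"ax": 0,"ay": 0,"az": -0.94,"jaw": -1},
  {"x": 0,"y": 0,"z": 0,"ax": 0,"ay": 0,"az": -1,"jaw": -1},
])

```text
time: 13.95
tool_pos: [557.0, -153.5, 71.3]
tcp_rot: [-3.14, -0.002, 1.158]
contact_force: [-0.6, 7.0, 4.5]
grip_width: 17.9
finger_force: 30.0
```

Call:
send_rows([
  {"x": 0,"y": 0,"z": 0,"ax": 0,"ay": 0,"az": -0.06,"jaw": -1},
  {"x": 0,"y": 0,"z": 0,"ax": 0,"ay": 0,"az": -0.12,"jaw": -1},
  {"x": 0,"y": 0,"z": 0,"ax": 0,"ay": 0,"az": -0.19,"jaw": -1},
  {"x": 0,"y": 0,"z": 0,"ax": 0,"ay": 0,"az": -0.26,"jaw": -1},
  {"x": 0,"y": 0,"z": 0,"ax": 0,"ay": 0,"az": -0.32,"jaw": -1},
  {"x": 0,"y": 0,"z": 0,"ax": 0,"ay": 0,"az": -0.37,"jaw": -1},
  {"x": 0,"y": 0,"z": 0,"ax": 0,"ay": 0,"az": -0.39,"jaw": -1},
  {"x": 0,"y": 0,"z": 0,"ax": 0,"ay": 0,"az": -0.4,"jaw": -1},
  {"x": 0,"y": 0,"z": 0,"ax": 0,"ay": 0,"az": -0.4,"jaw": -1},
  {"x": 0,"y": 0,"z": 0,"ax": 0,"ay": 0,"az": -0.4,"jaw": -1},
])

```text
time: 15.2
tool_pos: [556.8, -153.5, 71.3]
tcp_rot: [-3.141, -0.003, 1.575]
contact_force: [-2.5, 8.0, 5.4]
grip_width: 17.9
finger_force: 30.0
```

Call:
send_rows([
  {"x": 0,"y": 0,"z": 0,"ax": 0,"ay": 0,"az": 0,"jaw": -0.1},
  {"x": 0,"y": 0,"z": 0,"ax": 0,"ay": 0,"az": 0,"jaw": -0.1},
  {"x": 0,"y": 0,"z": 0,"ax": 0,"ay": 0,"az": 0,"jaw": -0.1},
  {"x": 0,"y": 0,"z": 0,"ax": 0,"ay": 0,"az": 0,"jaw": -0.1},
  {"x": 0,"y": 0,"z": 0,"ax": 0,"ay": 0,"az": 0,"jaw": -0.1},
  {"x": 0,"y": 0,"z": -0.1,"ax": 0,"ay": 0,"az": 0,"jaw": -0.1},
  {"x": 0,"y": 0,"z": -0.3,"ax": 0,"ay": 0,"az": 0,"jaw": -0.1},
  {"x": 0,"y": 0,"z": -0.6,"ax": 0,"ay": 0,"az": 0,"jaw": -0.1},
  {"x": 0,"y": 0,"z": -0.85,"ax": 0,"ay": 0,"az": 0,"jaw": -0.1},
  {"x": 0,"y": 0,"z": -0.85,"ax": 0,"ay": 0,"az": 0,"jaw": -0.1},
])

```text
time: 16.45
tool_pos: [559.0, -156.0, 245.4]
tcp_rot: [3.133, 0.004, 1.575]
contact_force: [0.3, -0.1, -0.9]
grip_width: 40.9
finger_force: 0.0
```

```bash
python3 - <<'E'
from h import *
o=bot.get_obs();print(o["tool_pos"],o["contact_force"],o["grip_width"])
p,d=bot.capture("wrist");cv2.imwrite("pics/w3.png",p[...,::-1])
E
```

```text
[ 558.99352443 -156.0113531   245.40767846] [ 0.29213528 -0.06290296 -0.90443298] 40.9069501934951
```

View pics/w3.png

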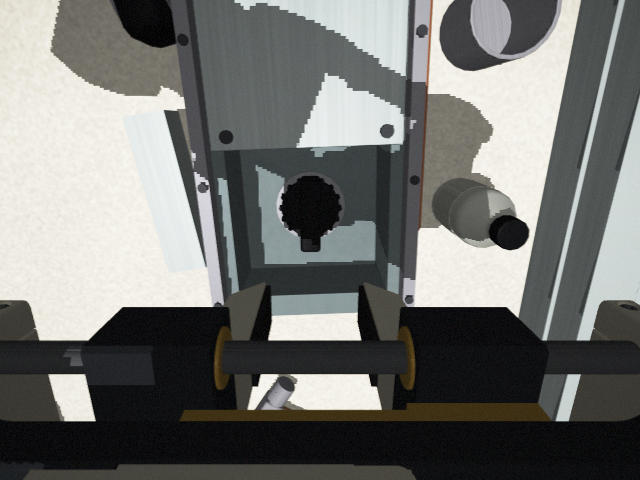

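The wrist view (picture up is now the reservoir's +y) shows the bar lying along y at (310,215). The cap is turned a quarter turn, the cover is still open, the bystanders in view stand undisturbed, and the gripper is clear.

```bash
python3 -c "
from plant import bot
print(bot.close_job())"
```

```text
the job is handed in; nothing more can be done
None
```

The job is handed in at about 16.5 s with no verdict returned: the cover moved about 131 mm and the plunger dropped into its second hole, the filler cap is turned to about 1.53 rad (stop at 1.57) and released, and the arm is clear.

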